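# Crank the jar's label round to the reader and take a reading

### The arm

A 7-joint arm with a two-finger parallel gripper is mounted at the origin on a cart in front of the work surface, level with it; the furniture and walls round the work are solid. World frame = base frame: x ahead of the robot, y to its left, z up, the work surface at z = 0. Lengths are in m, angles in rad, forces in N, time in s.
With the tool pointing down it reaches from about 0.35 to 0.9 m from the base axis. Payload 8.1 kg.
Tool frame: the origin (TCP) lies on the centre line of the jaws, within the pads' length; the fingertips stand 19 mm ahead of it and the grasp point (between the pads) is the TCP (arm.tip_reach is the distance from the TCP to the fingertips, in m); z points along the fingers, y is the line along which they close (so a half turn about z gives the same grasp; the last joint's range is limited). The gripper opens to 92 mm and grips with 3 to 60 N. Pads are 19 mm wide; open, the fingers measure 130 mm over their backs; the gripper's body (75 mm by 190 mm) begins 47 mm behind the grasp point.
Start: joints at [-1.24, 0.434, 0.025, 1.573, -0.012, 1.134, -0.075], TCP at [0.263, 0.567, 0.246] pointing down, gripper open.
Joint ranges: [-2.62, 2.62], [-0.44, 2.09], [-1.27, 1.32], [0.08, 2.57], [-1.32, 4.46], [0.12, 2], [-2.74, 2.74]. Speed limits (rad/s): [2.22, 2.22, 3.01, 3.01, 3.14, 3.14, 3.14].

### API

Orientations are given as a rotation vector (axis times angle).
In Python, from cell import arm gives the robot as it stands.
- The arm moves only by the tool arm_command, never from a script. Its argument "targets" is a list that holds one entry, the list of rows, each a list of 6 numbers: the shift along the tool's x, y, z in m, then the turn, a rotation vector about the tool's x, y, z in rad. A call has 1 to 10 rows; each row shifts and turns the commanded pose from where the row before left it, along the tool's axes as they then stand; what a row does not reach is not made up. A row lasts 1/8 s, in which the tool goes at most 62.5 mm and 10.7 degrees, less where a joint would pass 70% of its speed; a pose out of reach is approached as far as the arm can. A call with a gripper value outside its range is refused whole. "jaw" is the finger opening in m, from 0 to 0.0918, set as the call begins (left out, the last holds). The fingers move at their own pace and stop on an object; "newtons" is the grip in N (left out, the last holds). Time passes only in rows, so rows that do not move let the fingers close. It gives the time, the measured TCP pose, the force, the opening and the grip force at its end, in the units of the state.
- arm.observe(): the state, without advancing time (a new reading comes with each control period).
- arm.get_image(name): name is "side" or "top"; returns a dict with "pixels" (420x560x3 uint8, red, green, blue), "z_map" (420x560 float32, m along the optical axis (not along the pixel's ray), 0 where there is no reading), "fx", "fy", "cx", "cy" (pixels), "xyz" and "rotation" of the camera in the world. Camera axes: x right, y down, z forward; pixel columns grow to the right and rows downward; lengths in m; the calibration is good to about 2 mm. A picture is of the moment at which its call begins.
- arm.sign_off(): hands the job in; it is judged then, once.
The state is a dict: "clock": time; "joints": joint angles; "dq": joint speeds; "joint_efforts": joint torques, N m; "position": TCP position; "ee_rot": TCP orientation; "force": force on the tool from outside, world axes, zero at the start; "ft_torque": the same for the moment, N m; "width": opening from 0.0 (shut) to 1.0 (fully open); "gripper_force": force on a finger pad.
Only numpy, scipy, OpenCV 4.12 (cv2) and the standard library are available. Lean on these libraries where they do the work, as an engineer would, in place of code of your own. Each camera call takes 0.05 s, during which the arm holds its last target. There are 200 camera calls.

### The job

Get the jar's label read: swing the folded grip of the hand crank up until it stands straight, and turn the crank until the label on the jar squarely faces the reader's window. Then press the button on top of the reader all the way down and let go. Turn the jar only with the crank, never touch the jar itself; leave the crank grip standing up and the label facing the window, and do not push the loose things on the bench about.

Things in the scene. Friction and masses are not known exactly. Their poses are not given: they have to be found in the camera images.
- stand: fixed grey label-reading stand: flat housing 130 (x) by 352 (y), 30 high; origin on the bench 10 mm to -y of under its middle; at yaw 0 its x points away from the robot, y to the left. On it an aluminium turntable towards -y, the hand crank towards +y, the reader block at the near-right (-x, -y) corner. The crank turns the table, and the jar with it, one to one and in the same sense
- table_axis (a point): point on the turntable's axis at the height of its floor, 38 mm above the bench. The turntable is a dish 114 mm across with a rim 5 mm above its floor
- jar: black screw-top jar, 100 mm in diameter and 132 high, 0.75 kg, standing loose in the turntable dish, its top 170 mm above the bench; origin under its centre, z up. Its white label, 84 wide, is on its -x side (in the jar's own frame); on its lid a small white square patch lies near the rim at the jar's -y side, a quarter turn counter-clockwise (from above) from the label
- jar_label (a point): middle of the white label on the jar's side wall, 50 mm out from the jar's axis and 50 mm above its foot; the label faces from the jar's axis to this point
- reader: grey reader block, 80 deep (x), 62 wide (y), 82 high, fixed to the stand; origin under its centre, 8 mm above the bench. Its +x points level at the turntable's axis, 120 mm from its origin; its dark window is in the +x face. The label faces the window when jar_label lies on the line from the turntable's axis to the reader, on the reader's side (at about x = 0.070, y = 0 in this frame)
- crank_axis (a point): point on the crank's upright axis, 85 mm above the bench, at the height of the grip's hinge
- crank (a joint): angle of the crank about its upright axis (rad), positive counter-clockwise from above; 0 at the start, the arm pointing to the stand's -x. Arm: steel bar 16 wide, 63 to 72 mm above the bench, the grip's hinge 50 mm out from the axis; under it only a thin shaft, the housing below 40 mm. Turns with about 2 N at the grip, stays where left, no stop within a full turn either way
- handle (a joint): fold angle of the crank grip about its level hinge (rad): 0 = folded, lying along the arm and pointing from the arm's end back over the crank's axis; 1.57 = standing straight up (its stop). Friction of 0.05 N m holds it where it is left. It starts between 0 and 0.3
- handle_grip (a point): point on the axis of the black cylindrical crank grip, 45 mm from its hinge. The grip is 18 mm in diameter and runs from 9 to 69 mm from the hinge; its sleeve spins freely about its length. Folded, its axis is 85 mm above the bench; upright, this point is 130 and its top 154 mm above the bench, 50 mm out from the crank's axis
- trigger (a joint): travel of the reader's button (m): 0 = up, 0.006 = fully down; it pushes straight down against a spring, about 4 N at the bottom, and springs back
- trigger_top (a point): centre of the top of the button, a round aluminium cap 26 mm across on top of the reader block (its height is this point's z), 132 mm from the turntable's axis
- wood_block: beech offcut 45 x 90 x 22, bystander lying on the bench; origin under its centre
- black_tape: roll of black tape, 60 across and 19 high, bystander lying flat; origin under its centre
- flat_brush: flat paint brush 41 x 177 x 12, bystander lying flat; origin under its centre
- lime_driver: screwdriver with a green handle, 25 x 170 x 25, bystander lying flat; origin under its centre
Not all that is in view belongs to the job. Leave any blue or green look-alike of the jar alone.

How it is judged:
By the outcome, as a careful person would: the job done as asked, in the order asked, and still so for the second after the job is handed in, with the robot touching nothing.
It also fails if it takes over 56 s, if anything falls off the work surface, if the arm or the gripper's body presses on something with over 40 N, if the wrist force passes 120 N, or if a joint passes its speed limit or range.

## Working session

There is one attempt and no reset: what is moved stays moved. The work goes in short steps, Python scripts to look and compute and a tool call to move; the robot and the scene stay as the last step left them, time stands still between calls to the robot, and variables do not carry over. Pictures are saved under pics/ and viewed, at most 10 in all, crops included, and the job is handed in when it is done.

Besides the shell and the picture viewer there is one more tool, called after "Emit:" as a command line: name --argument value ..., lists and objects as JSON in quotes. arm_command: Moves the arm, as the interface text tells. Its arguments: {"type":"object","properties":{"targets":{"type":"array","items":{"type":"array","items":{"type":"array","items":{"type":"number"}}}},"jaw":{"type":"number"},"newtons":{"type":"number"}},"required":["targets"]}

```bash
mkdir -p pics; ls; cat > h.py <<'E'
import numpy as np,cv2
from cell import arm
from scipy.spatial.transform import Rotation as R
def rot(v):
    v=np.asarray(v,float)
    return v if v.shape==(3,3) else (R.from_rotvec(v).as_matrix() if v.size==3 else R.from_quat(v).as_matrix())
def pts(im):
    z=im['z_map'];v,u=np.mgrid[:420,:560]
    c=np.stack([(u-im['cx'])/im['fx']*z,(v-im['cy'])/im['fy']*z,z],-1)
    return c@rot(im['rotation']).T+np.array(im['xyz'])
def ray(im,u,v,h):
    d=rot(im['rotation'])@np.array([(u-im['cx'])/im['fx'],(v-im['cy'])/im['fy'],1]);o=np.array(im['xyz'])
    return o+d*(h-o[2])/d[2]
def proj(im,p):
    c=rot(im['rotation']).T@(np.array(p)-im['xyz']);return im['fx']*c[0]/c[2]+im['cx'],im['fy']*c[1]/c[2]+im['cy']
def snap(n,f):
    im=arm.get_image(n);np.savez('pics/'+f+'.npz',**im);cv2.imwrite('pics/'+f+'.png',im['pixels'][:,:,::-1]);return im
def load(f): return {k:v for k,v in np.load('pics/'+f+'.npz').items()}
E
python3 - <<'E'
from h import *
for n in('top','side'):
    im=snap(n,n+'0');print(n,im['xyz'],im['rotation'],im['fx'],im['cx'],im['cy'])
print(arm.observe())
E
```

```text
pics
top [0.37326617 0.03318042 1.18035687] [-2.15442165  2.12800163 -0.17857933] 414.5681550676662 284.2175014296156 210.74837452240513
side [1.01642995 0.25247855 0.9202033 ] [-1.45561758 -2.31908807  0.68167165] 379.3559607525878 283.52143735733245 210.2801991590085
{'clock': 0.1, 'joints': array([-1.23959926,  0.43514275,  0.02499024,  1.57399316, -0.0115815 ,
        1.13401047, -0.07513245]), 'dq': array([-1.94135552e-03, -1.68596170e-03,  7.70052703e-05, -1.48011829e-03,
        2.78289536e-04,  3.27712524e-04, -4.54134846e-04]), 'joint_efforts': array([ 2.61085850e-03, -6.69124317e+01,  9.87619869e-01, -3.15146863e+01,
       -6.05866243e-02,  3.73308000e-02,  5.51205767e-05]), 'position': array([0.26257894, 0.56669331, 0.24503521]), 'ee_rot': array([-6.76210616e-01, -3.06779656e+00,  2.20019603e-03]), 'force': array([ 0.32352433, -1.06633618,  0.83997605]), 'ft_torque': array([ 0.00413769, -0.00141975, -0.02133009]), 'gripper_force': 0.0, 'width': 0.9989332004088646}
```

View pics/top0.png

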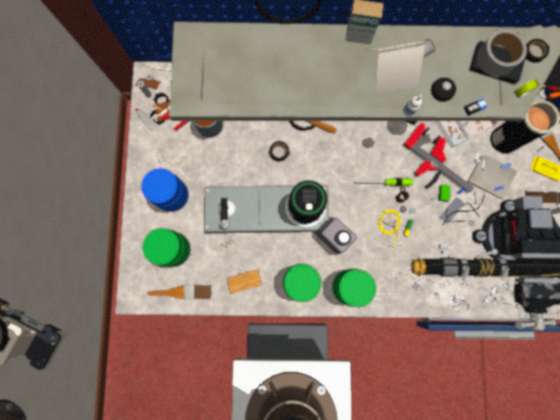

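View pics/side0.png

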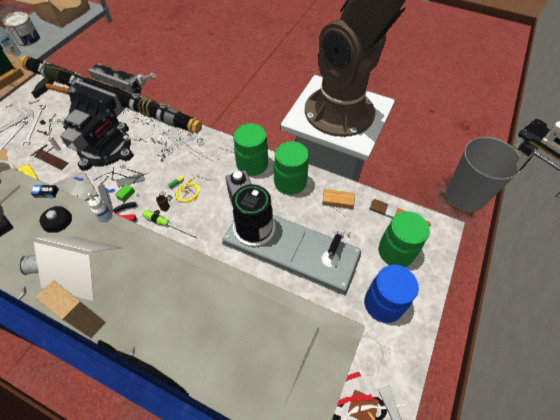

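The top view shows the black jar at (308,203) on the stand, the reader button at (344,237) and the crank at (225,209). Look-alikes are the green drums at (302,283), (355,288) and (165,247), and the blue one at (163,190). The green and blue ones don't match: I choose the black jar at (308,203), and will check it in a crop. In the side view the jar is at (252,212) and the crank at (334,250).

```bash
python3 - <<'E'
from h import *
t=load('top0');s=load('side0')
a=cv2.resize(t['pixels'][170:265,195:365],None,fx=4.5,fy=3.15*1.0,interpolation=cv2.INTER_CUBIC)
a=cv2.resize(t['pixels'][175:260,200:365],(790,407),interpolation=cv2.INTER_CUBIC)[:, :]
b=cv2.resize(s['pixels'][160:290,215:375],(640,520),interpolation=cv2.INTER_CUBIC)
a=cv2.resize(a,(580,299));b=cv2.resize(s['pixels'][165:290,215:375],(384,300),interpolation=cv2.INTER_CUBIC)
c=np.zeros((600,580,3),np.uint8);c[:299]=a;c[300:,:384]=b
cv2.imwrite('pics/crop.png',c[:,:,::-1])
P=pts(t);Q=pts(s)
for n,u,v in(('lid',300,195),('lid2',318,200),('btn',344,237),('rdr',330,245),('crank',224,212),('shelf',300,70),('shelfedge',300,112),('housing',265,220),('g1',302,283),('g2',355,288)):print(n,P[v,u].round(3))
for n,u,v in(('btn',238,176),('crankhub',330,258),('grip',336,243)):print(n,Q[v,u].round(3))
# housing corners
m=(np.abs(P[...,2]-.03)<.006)&(np.mgrid[:420,:560][1]<335)&(np.mgrid[:420,:560][1]>200)&(np.mgrid[:420,:560][0]>180)&(np.mgrid[:420,:560][0]<240)
k=P[m];r=cv2.minAreaRect((k[:,:2]*1000).astype(np.float32));print(r,m.sum())
E
```

```text
lid [ 0.577 -0.012  0.165]
lid2 [ 0.564 -0.056  0.17 ]
btn [ 0.479 -0.128  0.113]
rdr [ 0.463 -0.1    0.041]
crank [0.542 0.186 0.099]
shelf [ 0.881 -0.007  0.223]
shelfedge [ 0.774 -0.008  0.216]
housing [0.532 0.08  0.025]
g1 [ 0.36  -0.02   0.127]
g2 [ 0.35  -0.152  0.131]
btn [ 0.485 -0.124  0.111]
crankhub [0.57  0.187 0.044]
grip [0.553 0.189 0.098]
((556.426513671875, 77.82830810546875), (154.73123168945312, 350.9765319824219), 0.5480588674545288) 3720
```

View pics/crop.png

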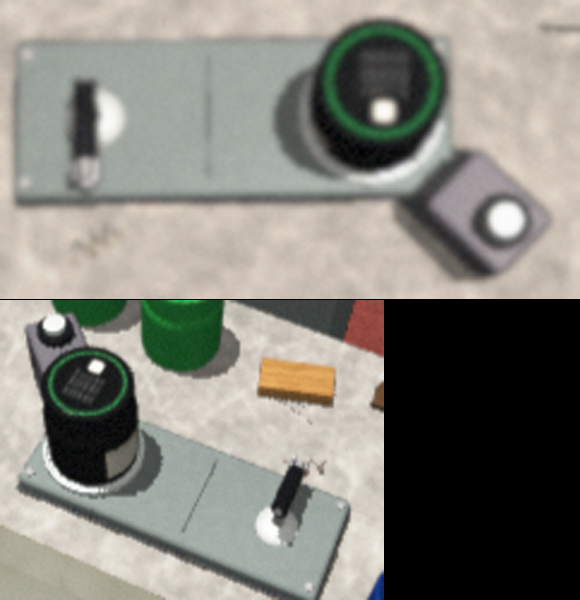

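The crop shows the black jar with its patch at crop (383,110), so toward -x. The label is visible on the +y side in the side view, which agrees. The grip lies over the crank arm with its hinge at the -x end.

```bash
cat > meas.py <<'E'
from h import *
def tri(a,ua,b,ub):
    A=[];B=[]
    for im,(u,v) in((a,ua),(b,ub)):
        d=rot(im['rotation'])@np.array([(u-im['cx'])/im['fx'],(v-im['cy'])/im['fy'],1]);d/=np.linalg.norm(d)
        M=np.eye(3)-np.outer(d,d);A.append(M);B.append(M@im['xyz'])
    x=np.linalg.lstsq(np.vstack(A),np.hstack(B),rcond=None)[0]
    return x,np.linalg.norm(np.vstack(A)@x-np.hstack(B))
def comp(m,box,near=None):
    u0,v0,u1,v1=box;k=np.zeros_like(m,np.uint8);k[v0:v1,u0:u1]=m[v0:v1,u0:u1]
    n,l,st,c=cv2.connectedComponentsWithStats(k)
    i=1+np.argmin([np.hypot(*(c[j]-near)) if st[j,4]>3 else 1e9 for j in range(1,n)]) if near else 1+np.argmax(st[1:,4])
    return c[i],st[i,4],l==i
def white(im,t=190): return im['pixels'].min(2)>t
def green(im):
    p=im['pixels'].astype(int);return (p[...,1]>p[...,0]+20)&(p[...,1]>p[...,2]+10)
def jar(t,s):
    o={}
    for n,im,b in(('t',t,(280,175,335,232)),('s',s,(228,182,276,222))):
        v,u=np.nonzero(green(im)[b[1]:b[3],b[0]:b[2]]);
        hull=cv2.convexHull(np.stack([u+b[0],v+b[1]],1).astype(np.float32))
        q=np.array([ray(im,*h[0],.170)[:2] for h in hull],np.float32)
        (c,r)=cv2.minEnclosingCircle(q);o[n]=np.r_[c,r]
        w,a,_=comp(white(im,170),b);o[n+'p']=np.r_[ray(im,*w,.170)[:2],a]; o[n+'px']=w
        d=o[n+'p'][:2]-c;o[n+'ang']=np.degrees(np.arctan2(d[1],d[0]))
    return o
E
python3 - <<'E'
from meas import *
t=load('top0');s=load('side0')
for k,v in jar(t,s).items():print(k,np.round(v,4))
bt,at,_=comp(white(t,170),(325,220,360,255));bs,as_,_=comp(white(s,170),(225,165,250,187))
print('btn',bt,at,bs,as_,tri(t,bt,s,bs),ray(t,*bt,.11),ray(s,*bs,.11))
for n,im,b,nr in(('t',t,(210,190,240,225),(222,205)),('s',s,(322,228,350,262),(336,242))):
    c,a,l=comp(im['pixels'].max(2)<75,b);v,u=np.nonzero(l)
    r=cv2.minAreaRect(np.stack([u,v],1).astype(np.float32));bp=cv2.boxPoints(r)
    P=pts(im)[l];print(n,c,a,'box',bp.round(1).tolist(),'P',np.median(P,0).round(3),P.min(0).round(3),P.max(0).round(3))
    bp=sorted(bp.tolist(),key=lambda q:q[1]);e1=np.mean(bp[:2],0);e2=np.mean(bp[2:],0)
    print(e1,e2,ray(im,*e1,.09).round(4),ray(im,*e2,.09).round(4))
for n,im,b in(('t',t,(218,190,245,225)),('s',s,(318,245,345,272))):
    c,a,l=comp(white(im,190),b);print('hubwhite',c,a,ray(im,*c,.04))
E
```

```text
t [ 0.569  -0.0318  0.0424]
tp [ 6.026e-01 -4.650e-02  5.940e+02]
tpx [314.1111 184.8199]
tang -23.6095
s [ 0.5539 -0.027   0.0589]
sp [ 5.34e-01 -3.10e-03  2.32e+02]
spx [269.3578 192.2931]
sang 129.8457
btn [353.01612903 234.99032258] 310 [232.32692308 170.73717949] 156 (array([ 0.48183681, -0.14683639,  0.11889316]), np.float64(0.005763821876210727)) [ 0.48437299 -0.15220714  0.11      ] [ 0.47489611 -0.14713683  0.11      ]
t [223.45454545 209.12727273] 110 box [[221.0, 199.0], [226.0, 199.0], [226.0, 218.0], [221.0, 218.0]] P [0.549 0.188 0.098] [0.373 0.033 0.088] [0.577 0.195 1.18 ]
[223.5 199. ] [223.5 218. ] [0.5787 0.1896 0.09  ] [0.5274 0.1878 0.09  ]
s [334.89873418 244.39873418] 158 box [[326.70001220703125, 253.6999969482422], [335.1000061035156, 232.8000030517578], [344.8999938964844, 236.8000030517578], [336.6000061035156, 257.6000061035156]] P [0.555 0.188 0.097] [0.511 0.177 0.026] [1.016 0.252 0.92 ]
[339.98275757 234.79310608] [331.63790894 255.655159  ] [0.5223 0.1887 0.09  ] [0.5859 0.1912 0.09  ]
hubwhite [230.81481481 207.95061728] 81 [0.56300047 0.17548838 0.04      ]
hubwhite [325.86915888 259.42990654] 107 [0.57652295 0.1781313  0.04      ]
```

```bash
cat >> meas.py <<'E'
def jar2(t,s,nt=(309,206),ns=(255.4,193)):
    o={}
    for n,im,b,nr in(('t',t,(286,178,330,228),nt),('s',s,(231,185,274,219),ns)):
        p=im['pixels'].astype(int)
        m=(p[...,1]>p[...,0]+15)&(p[...,1]>p[...,2]+8)&(p[...,1]>45)
        _,_,l=comp(m,b);v,u=np.nonzero(l)
        q=np.array([ray(im,*h[0],.170)[:2] for h in cv2.convexHull(np.stack([u,v],1).astype(np.float32))],np.float32)
        c,r=cv2.minEnclosingCircle(q);w,a,_=comp(white(im,130),(int(nr[0])-7,int(nr[1])-6,int(nr[0])+8,int(nr[1])+7),nr)
        pp=ray(im,*w,.170)[:2];d=pp-c
        print(n,'c',np.round(c,4),'r',round(r,4),'patch',w.round(1),a,pp.round(4),'d',np.hypot(*d).round(4),'ang',np.degrees(np.arctan2(d[1],d[0])).round(1))
E
python3 - <<'E'
from meas import *
t=load('top0');s=load('side0')
jar2(t,s)
bt,at,_=comp(white(t,190),(337,230,351,245));bs,as_,_=comp(white(s,190),(231,169,243,180))
print('btn',bt,at,bs,as_,tri(t,bt,s,bs),ray(t,*bt,.11),ray(s,*bs,.11))
print('green edges',t['pixels'][198,280:336:1].tolist()[::4])
# housing edges & grip, height scan
P=pts(t)
for u in(205,215,250,280):
    k=t['pixels'][178:238,u].sum(1).astype(int);print(u,k.tolist())
for y in range(196,222):print(y,P[y,223].round(3),P[y,224].round(3),end=' ')
print(ray(t,214,187,.03),ray(t,214,231,.03))
E
```

```text
t c [ 0.5691 -0.0315] r 0.0429 patch [308.8 206.1] 42 [ 0.5486 -0.0334] d 0.0206 ang -174.7
s c [ 0.5708 -0.0337] r 0.0416 patch [254.8 192.4] 30 [ 0.5498 -0.0349] d 0.021 ang -176.8
btn [343.63380282 236.98591549] 71 [236.01428571 173.05714286] 70 (array([ 0.4795287 , -0.12959693,  0.11406267]), np.float64(0.003678246817551519)) [ 0.47887748 -0.12778504  0.11      ] [ 0.47753215 -0.13410645  0.11      ]
green edges [[154, 161, 153], [83, 87, 82], [90, 89, 90], [42, 81, 50], [29, 36, 34], [40, 39, 40], [63, 64, 64], [64, 64, 66], [61, 59, 60], [48, 47, 47], [34, 33, 38], [43, 97, 56], [159, 151, 145], [200, 190, 178]]
205 [617, 609, 605, 593, 583, 588, 580, 560, 522, 475, 455, 472, 471, 459, 449, 439, 440, 446, 435, 428, 412, 412, 411, 407, 412, 423, 423, 431, 430, 424, 430, 424, 428, 430, 429, 424, 429, 426, 429, 438, 443, 437, 435, 443, 434, 433, 449, 470, 504, 496, 475, 439, 391, 331, 315, 391, 497, 567, 586, 583]
215 [574, 564, 569, 576, 569, 570, 556, 523, 462, 439, 462, 463, 479, 473, 467, 462, 469, 470, 476, 481, 476, 485, 478, 476, 481, 483, 472, 486, 480, 480, 482, 490, 484,
[... 1259 characters left out ...]
6 0.186 0.098] 208 [0.553 0.189 0.095] [0.553 0.186 0.1  ] 209 [0.55  0.189 0.097] [0.55  0.186 0.1  ] 210 [0.547 0.188 0.102] [0.548 0.186 0.098] 211 [0.545 0.189 0.097] [0.545 0.186 0.1  ] 212 [0.543 0.189 0.096] [0.542 0.186 0.099] 213 [0.54  0.188 0.098] [0.54  0.186 0.096] 214 [0.538 0.189 0.093] [0.537 0.186 0.096] 215 [0.534 0.188 0.097] [0.535 0.186 0.096] 216 [0.532 0.188 0.096] [0.531 0.185 0.101] 217 [0.529 0.188 0.098] [0.53  0.186 0.093] 218 [0.527 0.189 0.092] [0.527 0.186 0.093] 219 [0.525 0.189 0.091] [0.524 0.186 0.095] 220 [0.522 0.189 0.092] [0.522 0.186 0.092] 221 [0.519 0.189 0.09 ] [0.519 0.186 0.092] [0.62421025 0.22626122 0.03      ] [0.49898432 0.22142274 0.03      ]
```

```bash
cat > plan.py <<'E'
from h import *
AX=np.array([.564,.1893]);PSI=np.radians(182)
def Rd(yaw): # tool down, tool x at yaw
    c,s=np.cos(yaw),np.sin(yaw);return np.array([[c,s,0],[s,-c,0],[0,0,-1.]])
def rows(way,p=None,M=None):
    "way: list of (pos,yaw rad); prints rounded rows, feeding back the rounding"
    o=arm.observe();p=o['position'].copy() if p is None else p;M=rot(o['ee_rot']) if M is None else M
    out=[]
    for q,y in way:
        d=np.round(M.T@(np.array(q)-p),3);r=np.round(R.from_matrix(M.T@Rd(y)).as_rotvec(),2)
        p=p+M@d;M=M@R.from_rotvec(r).as_matrix();out.append([*d.tolist(),*r.tolist()])
    print(str([x+0. if 0 else x for x in out]).replace('-0.0,','0,').replace('0.0,','0,'));return p,M
E
python3 - <<'E'
from plan import *
p0=arm.observe()['position'];M=rot(arm.observe()['ee_rot']);y0=np.arctan2(M[1,0],M[0,0]);print(np.degrees(y0),M.round(3).tolist())
g=np.array([.565,.189,.20]);w=[]
for i in range(1,17):
    f=i/16;w.append((p0+(g-p0)*[f,f,f**3],y0+(np.radians(2)-y0)*f))
s=rows(w[:8]);rows(w[8:],*s)
E
```

```text
155.13902073162123 [[-0.907, 0.42, -0.0], [0.42, 0.907, -0.001], [-0.0, -0.001, -1.0]]
[[-0.027, -0.013, 0, 0, 0, 0.17], [-0.029, -0.009, 0, 0, 0, 0.16], [-0.03, -0.004, 0, 0, 0, 0.17], [-0.03, 0.001, 0.001, 0, 0, 0.17], [-0.03, 0.006, 0, 0, 0, 0.17], [-0.028, 0.012, 0.002, 0, 0, 0.16], [-0.026, 0.015, 0.001, 0, 0, 0.17], [-0.023, 0.02, 0.002, 0, 0, 0.17]]
[[-0.019, 0.023, 0.002, 0, 0, 0.16], [-0.016, 0.026, 0.003, 0, 0, 0.17], [-0.01, 0.028, 0.004, 0, 0, 0.17], [-0.006, 0.03, 0.004, 0, 0, 0.16], [-0.001, 0.03, 0.005, 0, 0, 0.17], [0.004, 0.03, 0.006, 0, 0, 0.17], [0.009, 0.029, 0.007, 0, 0, 0.17], [0.014, 0.027, 0.008, 0, 0, 0.16]]
```

Emit:
arm_command --targets '[[[-0.027,-0.013,0,0,0,0.17],[-0.029,-0.009,0,0,0,0.16],[-0.03,-0.004,0,0,0,0.17],[-0.03,0.001,0.001,0,0,0.17],[-0.03,0.006,0,0,0,0.17],[-0.028,0.012,0.002,0,0,0.16],[-0.026,0.015,0.001,0,0,0.17],[-0.023,0.02,0.002,0,0,0.17]]]' --jaw 0.05

```text
clock: 1.1
position: [0.4146, 0.3773, 0.2395]
ee_rot: [2.441, 1.978, -0.001]
force: [-0.1, 0.4, 0.6]
width: 0.545
gripper_force: 0.0
```

Emit:
arm_command --targets '[[[-0.019,0.023,0.002,0,0,0.16],[-0.016,0.026,0.003,0,0,0.17],[-0.01,0.028,0.004,0,0,0.17],[-0.006,0.03,0.004,0,0,0.16],[-0.001,0.03,0.005,0,0,0.17],[0.004,0.03,0.006,0,0,0.17],[0.009,0.029,0.007,0,0,0.17],[0.014,0.027,0.008,0,0,0.16]]]'

```text
clock: 2.1
position: [0.5653, 0.1886, 0.2003]
ee_rot: [3.141, 0.051, -0.001]
force: [-0.1, 0.5, 0.1]
width: 0.547
gripper_force: 0.0
```

Emit:
arm_command --targets '[[[0,0,0,0,0,0],[0,0,0,0,0,0]]]'

```text
clock: 2.35
position: [0.5645, 0.1898, 0.2004]
ee_rot: [-3.141, -0.062, 0.001]
force: [0.3, -0.7, 1.0]
width: 0.542
gripper_force: 0.0
```

```bash
python3 - <<'E'
from plan import *
im=snap('side','side1')
cv2.imwrite('pics/s1c.png',cv2.resize(im['pixels'][120:300,230:430],(800,600))[:,:,::-1] if 0 else cv2.resize(im['pixels'][150:300,240:440],(660,495))[:,:,::-1])
o=arm.observe();print(o['position'],o['joints'].round(2));M=rot(o['ee_rot']);print(M.round(3))
print(proj(im,o['position']))
rows([((.565,.189,.16),np.radians(2)),((.565,.189,.125),np.radians(2)),((.565,.189,.094),np.radians(2))])
E
```

```text
[0.56442296 0.19028084 0.20058842] [-0.9   0.49  0.72  1.75 -0.37  1.04 -1.59]
[[ 0.999  0.04  -0.001]
 [ 0.04  -0.999  0.   ]
 [-0.001 -0.001 -1.   ]]
(np.float64(340.86498224086625), np.float64(225.23919461612516))
[[0.001, 0.001, 0.041, 0, 0, 0.01], [0, 0, 0.035, 0, 0, -0.0], [0, 0, 0.031, 0, 0, -0.0]]
```

View pics/s1c.png

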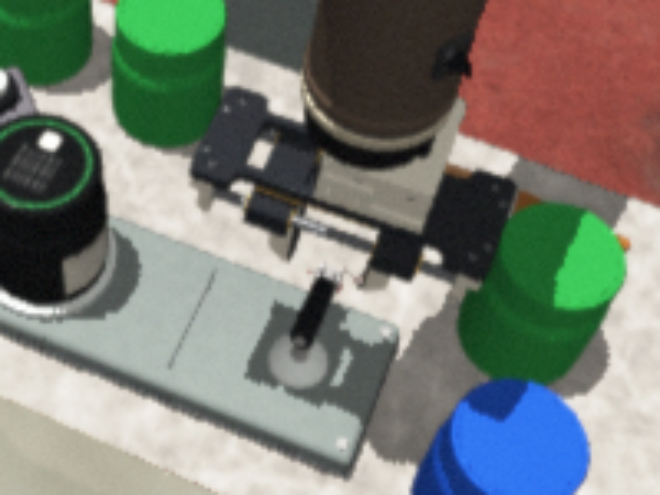

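The side view shows the fingers at about (288,245) and (360,270) straddling the grip line, with the grip tip at (297,345). I'll descend and close lightly.

Emit:
arm_command --targets '[[[0.001,0.001,0.041,0,0,0],[0,0,0.035,0,0,0],[0,0,0.02,0,0,0],[0,0,0.01,0,0,0],[0,0,0,0,0,0]]]' --jaw 0.05

```text
clock: 3.02
position: [0.5657, 0.1889, 0.0947]
ee_rot: [-3.141, -0.061, 0.001]
force: [0.6, 0.3, -0.1]
width: 0.549
gripper_force: 0.0
```

Emit:
arm_command --targets '[[[0,0,0,0,0,0],[0,0,0,0,0,0],[0,0,0,0,0,0],[0,0,0,0,0,0],[0,0,0,0,0,0]]]' --jaw 0.01 --newtons 6

```text
clock: 3.65
position: [0.5664, 0.1871, 0.0949]
ee_rot: [3.14, 0.057, 0.001]
force: [0.5, -4.3, 0.8]
width: 0.195
gripper_force: 6.0
```

```bash
python3 - <<'E'
from plan import *
o=arm.observe();p=o['position'];print(p,o['width']*.0918,o['force'])
h=np.array([.514,.1875,.085]);d=p-h;r=np.hypot(np.hypot(d[0],d[1]),d[2]);a=np.arctan2(d[2],np.hypot(d[0],d[1]));print(r,a)
u=np.array([np.cos(np.radians(2)),np.sin(np.radians(2)),0]);w=[]
for t in np.linspace(a,1.62,15)[1:]:
    w.append((h+r*(np.cos(t)*u+np.sin(t)*np.array([0,0,1])),np.radians(2)))
s=rows(w[:7]);rows(w[7:],*s)
E
```

```text
[0.56642184 0.18713781 0.09494464] 0.017922472850259705 [ 0.45634872 -4.34473511  0.75778356]
0.05335800528779306 0.18747199859032454
[[-0.001, -0.002, -0.005, 0, 0, 0.0], [-0.002, 0, -0.005, 0, 0, 0.0], [-0.002, 0, -0.005, 0, 0, 0.0], [-0.003, 0, -0.005, 0, 0, 0.0], [-0.004, 0, -0.004, 0, 0, 0.0], [-0.003, 0, -0.004, 0, 0, 0.0], [-0.004, 0, -0.004, 0, 0, 0.0]]
[[-0.005, 0, -0.003, 0, 0, 0.0], [-0.005, 0, -0.003, 0, 0, 0.0], [-0.005, 0, -0.002, 0, 0, 0.0], [-0.005, 0, -0.002, 0, 0, 0.0], [-0.005, 0, -0.001, 0, 0, 0.0], [-0.006, 0, 0, 0, 0, 0.0], [-0.005, 0, 0, 0, 0, 0.0]]
```

Emit:
arm_command --targets '[[[-0.001,0.002,-0.005,0,0,0],[-0.002,0,-0.005,0,0,0],[-0.002,0,-0.005,0,0,0],[-0.003,0,-0.005,0,0,0],[-0.004,0,-0.004,0,0,0],[-0.003,0,-0.004,0,0,0],[-0.004,0,-0.004,0,0,0]]]'

```text
clock: 4.53
position: [0.5467, 0.1859, 0.1269]
ee_rot: [-3.141, -0.06, 0.0]
force: [1.6, 1.6, -1.1]
width: 0.197
gripper_force: 6.0
```

Emit:
arm_command --targets '[[[-0.005,0,-0.003,0,0,0],[-0.005,0,-0.003,0,0,0],[-0.005,0,-0.002,0,0,0],[-0.005,0,-0.002,0,0,0],[-0.005,0,-0.001,0,0,0],[-0.006,0,0,0,0,0],[-0.004,0,0,0,0,0],[0,0,0,0,0,0]]]'

```text
clock: 5.52
position: [0.5115, 0.1842, 0.1378]
ee_rot: [-3.141, -0.059, 0.001]
force: [-1.9, 1.4, 5.1]
width: 0.191
gripper_force: 6.0
```

```bash
python3 - <<'E'
from plan import *
im=snap('side','side2');t=snap('top','top2')
c=np.zeros((500,800,3),np.uint8)
c[:,:400]=cv2.resize(im['pixels'][185:285,290:370],(400,500));c[:,400:]=cv2.resize(t['pixels'][165:265,180:260],(400,500))
cv2.imwrite('pics/c2.png',c[:,:,::-1])
o=arm.observe();print(o['position'],o['width']*.0918,o['force'],o['gripper_force'])
E
```

```text
[0.51164532 0.18422622 0.13780492] 0.01779501806310793 [-0.4609907   2.02056954  5.80202591] 6.002606402471429
```

View pics/c2.png

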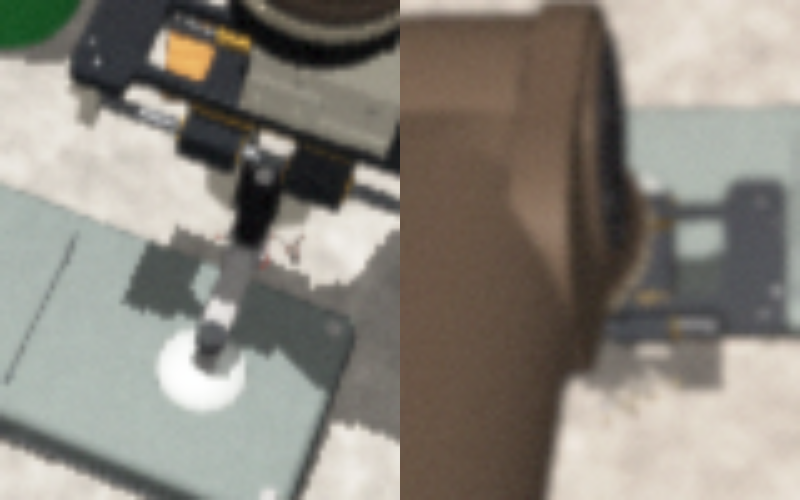

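```bash
python3 - <<'E'
from meas import *
s=load('side2')
for x in(.505,.511,.517,.525):print(x,[np.round(proj(s,(x,.1855,z)),1).tolist() for z in(.154,.094)])
print('hub',ray(s,330,259,.040),ray(s,332,254,.072))
P=pts(s)
for v in range(214,240,2):print(v,[P[v,u].round(3).tolist() for u in range(338-(v-226)//4,342-(v-226)//4,2)])
c,a,l=comp(white(s,190),(318,248,345,272));print('hubwhite',c,a,ray(s,*c,.04))
E
```

```text
0.505 [[345.0, 215.5], [341.4, 228.2]]
0.511 [[344.1, 217.4], [340.6, 230.0]]
0.517 [[343.3, 219.3], [339.8, 231.9]]
0.525 [[342.1, 221.8], [338.6, 234.4]]
hub [0.57074584 0.18722769 0.04      ] [0.57194006 0.18900549 0.072     ]
214 [[0.536, 0.18, 0.2], [0.398, 0.165, -0.003]]
216 [[0.541, 0.182, 0.2], [0.539, 0.186, 0.2]]
218 [[0.517, 0.177, 0.154], [0.542, 0.185, 0.196]]
220 [[0.523, 0.179, 0.154], [0.52, 0.183, 0.153]]
222 [[0.525, 0.179, 0.149], [0.525, 0.183, 0.151]]
224 [[0.526, 0.18, 0.142], [0.528, 0.185, 0.148]]
226 [[0.524, 0.179, 0.129], [0.527, 0.184, 0.137]]
228 [[0.525, 0.18, 0.122], [0.524, 0.185, 0.123]]
230 [[0.523, 0.179, 0.108], [0.526, 0.184, 0.116]]
232 [[0.524, 0.18, 0.1], [0.526, 0.185, 0.107]]
234 [[0.521, 0.178, 0.084], [0.517, 0.183, 0.081]]
236 [[0.519, 0.179, 0.071], [0.517, 0.184, 0.071]]
238 [[0.525, 0.179, 0.07], [0.523, 0.184, 0.07]]
hubwhite [328.5        260.06818182] 176 [0.57524512 0.18488134 0.04      ]
```

The side view shows the grip upright: front face constant at x≈0.525 from z 0.10 to 0.15, top at z≈0.154, around pixel (342,220). Next I'll turn the crank.

```bash
python3 - <<'E'
from plan import *
ax=np.array([.566,.187]);o=arm.observe();p=o['position'];print(p,o['joints'].round(2))
w=[]
for k in range(1,15):
    d=np.radians(132*k/14);a=np.radians(182)+d
    w.append((np.r_[ax+.0525*np.array([np.cos(a),np.sin(a)]),p[2]-.001],np.radians(2.2)+d))
s=rows(w[:7]);rows(w[7:],*s)
E
```

```text
[0.51164532 0.18422622 0.13780492] [-0.94  0.49  0.69  1.94 -0.41  0.86 -1.57]
[[0.003, 0.008, 0.001, 0, 0, -0.17], [0, 0.008, 0, 0, 0, -0.16], [0.001, 0.009, 0, 0, 0, -0.16], [0.001, 0.009, 0, 0, 0, -0.17], [0, 0.008, 0, 0, 0, -0.16], [0.001, 0.009, 0, 0, 0, -0.17], [0.001, 0.008, 0, 0, 0, -0.16]]
[[0, 0.009, 0, 0, 0, -0.17], [0.001, 0.009, 0, 0, 0, -0.16], [0.001, 0.008, 0, 0, 0, -0.17], [0, 0.009, 0, 0, 0, -0.16], [0.001, 0.008, 0, 0, 0, -0.17], [0.001, 0.009, 0, 0, 0, -0.16], [0, 0.009, 0, 0, 0, -0.16]]
```

Emit:
arm_command --targets '[[[0.003,0.008,0.001,0,0,-0.17],[0,0.008,0,0,0,-0.16],[0.001,0.009,0,0,0,-0.16],[0.001,0.009,0,0,0,-0.17],[0,0.008,0,0,0,-0.16],[0.001,0.009,0,0,0,-0.17],[0.001,0.008,0,0,0,-0.16]]]'

```text
clock: 6.5
position: [0.5457, 0.1384, 0.1364]
ee_rot: [-2.598, -1.764, 0.003]
force: [-1.0, 1.0, 5.8]
width: 0.194
gripper_force: 6.0
```

Emit:
arm_command --targets '[[[0,0.009,0,0,0,-0.17],[0.001,0.009,0,0,0,-0.16],[0.001,0.008,0,0,0,-0.17],[0,0.009,0,0,0,-0.16],[0.001,0.008,0,0,0,-0.17],[0.001,0.009,0,0,0,-0.16],[0,0.009,0,0,0,-0.16],[0,0,0,0,0,0],[0,0,0,0,0,0]]]'

```text
clock: 7.62
position: [0.6028, 0.1491, 0.1363]
ee_rot: [-1.233, -2.889, 0.001]
force: [1.0, 1.4, 1.0]
width: 0.198
gripper_force: 6.0
```

```bash
python3 - <<'E'
from plan import *
im=snap('side','side3');t=snap('top','top3')
c=np.zeros((600,800,3),np.uint8)
c[:300]=cv2.resize(im['pixels'][160:280,220:380],(800,600))[::2] if 0 else cv2.resize(im['pixels'][175:265,215:375],(800,450))[:300]
c[300:]=cv2.resize(t['pixels'][165:240,200:360],(800,375))[:300]
c=np.zeros((600,800,3),np.uint8);c[:,:400]=cv2.resize(im['pixels'][155:275,220:380],(400,300)).repeat(1,0)[0:300].repeat(2,0)[:600] if 0 else 0
c[:300,:400]=cv2.resize(im['pixels'][155:275,220:380],(400,300));c[:300,400:]=cv2.resize(t['pixels'][165:258,236:360],(400,300));c[300:,:400]=cv2.resize(im['pixels'][205:275,290:383],(400,300));c[300:,400:]=cv2.resize(t['pixels'][165:258,186:310],(400,300))
cv2.imwrite('pics/c3.png',c[:,:,::-1])
o=arm.observe();p=o['position'];print(p,o['width']*.0918,o['force'],o['gripper_force'],o['joints'].round(2))
d=p[:2]-[.566,.187];print(np.hypot(*d),np.degrees(np.arctan2(d[1],d[0])))
E
```

```text
[0.60281564 0.14908174 0.13633729] 0.017396687655331318 [-0.12941276  1.43392918 -0.59592835] 6.0019720995478565 [-0.37  0.53  0.06  1.71 -0.04  0.9   0.47]
0.05285059781198983 -45.845278079387406
```

View pics/c3.png

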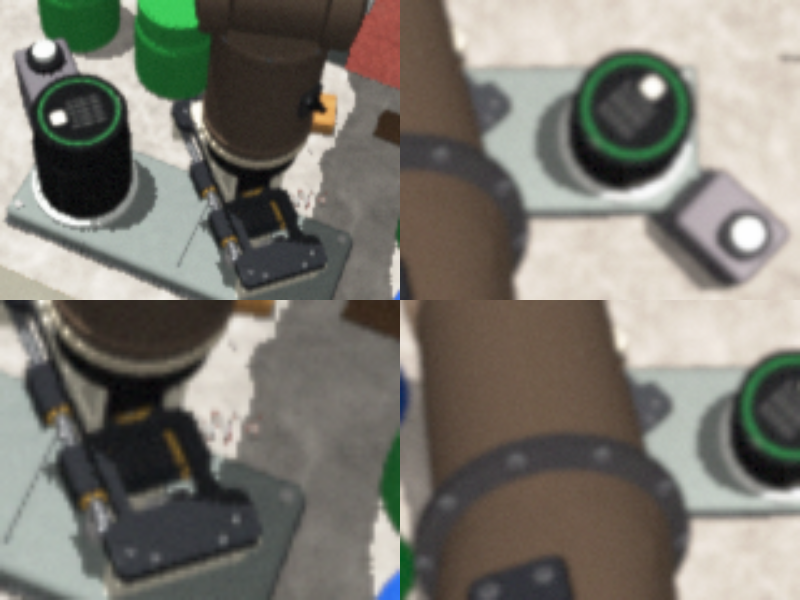

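The jar's patch has moved to top (314,192) and side (243,202), and the label now faces away from both cameras, toward the reader. Next I'll measure the angle.

```bash
python3 - <<'E'
from meas import *
t=load('top3');s=load('side3');jar2(t,s,(314,192),(243.2,201.8))
jar2(load('top0'),load('side0'))
# reader direction: top-face edges of block via depth
P=pts(t);v,u=np.mgrid[:420,:560];m=(u>310)&(u<362)&(v>212)&(v<258)&(P[...,2]>.075)&(P[...,2]<.125)
k=np.zeros_like(m,np.uint8);k[m]=1
r=cv2.minAreaRect((P[m][:,:2]*1000).astype(np.float32));print(r,m.sum())
x0=np.array([.570,-.0325])
# turntable dish outline (light aluminium) in the top image, button
for n,im,b in(('t',t,(337,230,351,245)),('s',s,(231,169,243,180))):
    c,a,_=comp(white(im,185),b)
    for h in(.110,.114):
        q=ray(im,*c,h)[:2];d=q-x0;print(n,c.round(1),a,q.round(4),np.hypot(*d).round(4),np.degrees(np.arctan2(d[1],d[0])).round(1))
E
```

```text
t c [ 0.5689 -0.0314] r 0.0431 patch [313.8 191.5] 46 [ 0.5856 -0.0458] d 0.022 ang -40.9
s c [ 0.571  -0.0334] r 0.0417 patch [242.8 201.6] 33 [ 0.5868 -0.0479] d 0.0214 ang -42.6
t c [ 0.5691 -0.0315] r 0.0429 patch [308.8 206.1] 42 [ 0.5486 -0.0334] d 0.0206 ang -174.7
s c [ 0.5708 -0.0337] r 0.0416 patch [254.8 192.4] 30 [ 0.5498 -0.0349] d 0.021 ang -176.8
((500.9640197753906, -104.77276611328125), (119.21832275390625, 62.113365173339844), 47.066497802734375) 756
t [343.5 237. ] 82 [ 0.4788 -0.1274] 0.1316 -133.8
t [343.5 237. ] 82 [ 0.4784 -0.1268] 0.1315 -134.1
s [235.9 173. ] 75 [ 0.4774 -0.1344] 0.1377 -132.3
s [235.9 173. ] 75 [ 0.48   -0.1325] 0.1345 -132.0
```

Emit:
arm_command --targets '[[[0,0,0,0,0,0],[0,0,0,0,0,0],[0,0,0,0,0,0],[0,0,-0.02,0,0,0],[0,0,-0.04,0,0,0],[0,0,-0.045,0,0,0]]]' --jaw 0.05

```text
clock: 8.48
position: [0.603, 0.1488, 0.2423]
ee_rot: [-1.229, -2.89, 0.002]
force: [-0.0, 0.0, 0.7]
width: 0.544
gripper_force: 0.0
```

```bash
python3 - <<'E'
from plan import *
o=arm.observe();p0=o['position'];M=rot(o['ee_rot']);y0=np.arctan2(M[1,0],M[0,0]);print(p0,np.degrees(y0))
g=np.array([.479,-.130,.24]);w=[]
for i in range(1,11):
    f=i/10;w.append((p0+(g-p0)*f,y0+(np.radians(47)-y0)*f))
rows(w)
E
```

```text
[0.60297472 0.14879849 0.24230394] 133.92392197441728
[[-0.011, -0.028, 0, 0, 0, 0.15], [-0.016, -0.026, 0.001, 0, 0, 0.15], [-0.019, -0.024, 0, 0, 0, 0.16], [-0.023, -0.02, 0, 0, 0, 0.15], [-0.026, -0.017, 0, 0, 0, 0.15], [-0.028, -0.012, 0.001, 0, 0, 0.15], [-0.029, -0.009, 0, 0, 0, 0.15], [-0.03, -0.003, 0, 0, 0, 0.15], [-0.031, 0, 0, 0, 0, 0.16], [-0.03, 0.006, 0.001, 0, 0, 0.15]]
```

Emit:
arm_command --targets '[[[-0.011,-0.028,0,0,0,0.15],[-0.016,-0.026,0.001,0,0,0.15],[-0.019,-0.024,0,0,0,0.16],[-0.023,-0.02,0,0,0,0.15],[-0.026,-0.017,0,0,0,0.15],[-0.028,-0.012,0.001,0,0,0.15],[-0.029,-0.009,0,0,0,0.15],[-0.03,-0.003,0,0,0,0.15],[-0.031,0,0,0,0,0.16],[-0.03,0.006,0.001,0,0,0.15]]]' --jaw 0.0

```text
clock: 9.72
position: [0.4789, -0.1309, 0.2389]
ee_rot: [2.886, 1.241, 0.001]
force: [-0.5, -0.1, -0.2]
width: 0.008
gripper_force: 0.0
```

Emit:
arm_command --targets '[[[0,0,0,0,0,0],[0,0,0,0,0,0]]]'

```text
clock: 9.98
position: [0.4797, -0.1293, 0.2388]
ee_rot: [-2.881, -1.251, -0.001]
force: [0.1, -0.2, -0.5]
width: 0.004
gripper_force: 0.0
```

```bash
python3 - <<'E'
from meas import *
from plan import rows
im=snap('side','side4');t=snap('top','top4')
c=np.zeros((600,800,3),np.uint8)
c[:300,:400]=cv2.resize(im['pixels'][140:260,190:350],(400,300));c[:300,400:]=cv2.resize(t['pixels'][165:258,256:380],(400,300));c[300:,:400]=cv2.resize(im['pixels'][205:275,290:383],(400,300));c[300:,400:]=cv2.resize(t['pixels'][165:258,186:310],(400,300))
cv2.imwrite('pics/c4.png',c[:,:,::-1])
o=arm.observe();print(o['position'],o['width'],o['force'],o['joints'].round(2))
for n,im_,b in(('t',t,(200,185,260,225)),('s',im,(310,215,350,262))):
    c,a,l=comp(im_['pixels'].max(2)<75,b);P=pts(im_)[l];P=P[(P[:,2]<.2)&(P[:,2]>.06)];print(n,c,a,np.percentile(P,[2,50,98],axis=0).round(3).tolist())
rows([((.479,-.130,.19),np.radians(47)),((.479,-.130,.145),np.radians(47))])
E
```

```text
[ 0.47992193 -0.12890157  0.23870297] 0.0077505365479859575 [-0.3421806  -0.29343216  0.50568462] [-0.23  0.24  0.48  1.92 -0.13  1.02 -0.45]
t [236.53333333 191.13333333] 15 [[0.59, 0.147, 0.113], [0.591, 0.15, 0.135], [0.594, 0.154, 0.15]]
s [315.64583333 248.6875    ] 96 [[0.6, 0.146, 0.094], [0.606, 0.154, 0.129], [0.609, 0.161, 0.154]]
[[-0.001, 0, 0.049, 0, 0, -0.0], [0, 0, 0.045, 0, 0, -0.0]]
```

View pics/c4.png

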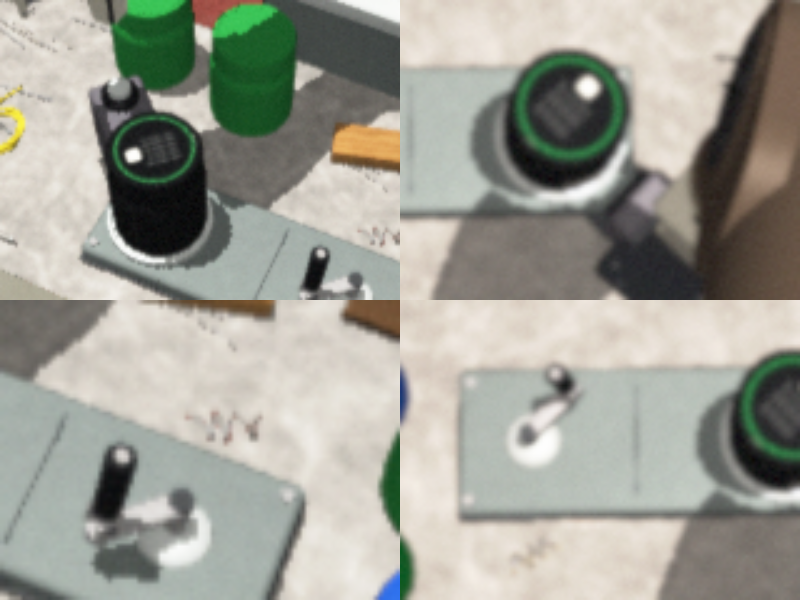

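The grip stands up in both views, with its tip at side (318,241) and top (236,187). The jar patch is unchanged and the closed fingers are above the button. I'll check the grip tilt numerically, then press.

```bash
python3 - <<'E'
from meas import *
s=load('side4');t=load('top4')
for n,im,b in(('s',s,(313,236,324,247)),('t',t,(228,181,242,195))):
    c,a,l=comp(white(im,140),b);q=ray(im,*c,.154);d=q[:2]-[.566,.187];print(n,c,a,q.round(4),np.hypot(*d),np.degrees(np.arctan2(*d[::-1])))
P=pts(s);m=np.zeros((420,560),bool);m[238:268,306:326]=s['pixels'][238:268,306:326].max(2)<70
k=P[m];k=k[(k[:,2]>.095)&(k[:,2]<.15)]
u=np.array([np.cos(np.radians(-45.5)),np.sin(np.radians(-45.5))]);e=(k[:,:2]-[.566,.187])@u
print(len(k),'radial slope vs z',np.polyfit(k[:,2]-.12,e,1))
jar2(t,s,(314,192),(243.2,201.8))
E
```

```text
s [319.0754717  239.11320755] 53 [0.5923 0.1542 0.154 ] 0.04202722203627659 -51.19468566209951
t [234.02797203 186.36363636] 143 [0.5995 0.1549 0.154 ] 0.04636728173042151 -43.76849573404801
78 radial slope vs z [-0.07071249  0.05248242]
t c [ 0.5689 -0.0313] r 0.0429 patch [313.8 191.5] 46 [ 0.5856 -0.0458] d 0.0221 ang -41.1
s c [ 0.5715 -0.0338] r 0.0416 patch [242.8 201.6] 33 [ 0.5868 -0.0479] d 0.0208 ang -42.4
```

Emit:
arm_command --targets '[[[-0.001,0,0.045,0,0,0],[0,0,0.04,0,0,0],[0,0,0.015,0,0,0],[0,0,0,0,0,0]]]'

```text
clock: 10.58
position: [0.4787, -0.1302, 0.1384]
ee_rot: [-2.881, -1.25, 0.002]
force: [0.6, -0.0, 0.3]
width: 0.005
gripper_force: 0.0
```

```bash
cat > tilt.py <<'E'
from meas import *
from scipy.optimize import least_squares
def tilt(s,t,base,bs,bt,view=None):
    L=[]
    for im,b in((s,bs),(t,bt)):
        u0,v0,u1,v1=b;g=cv2.resize(im['pixels'][v0:v1,u0:u1],None,fx=4,fy=4,interpolation=cv2.INTER_CUBIC)
        n,l,st,c=cv2.connectedComponentsWithStats((g.max(2)<75).astype(np.uint8));i=1+np.argmax(st[1:,4]);v,u=np.nonzero(l==i)
        q=np.stack([(u+.5)/4-.5+u0,(v+.5)/4-.5+v0],1).astype(np.float32)
        vx,vy,x0,y0=cv2.fitLine(q,cv2.DIST_L2,0,.01,.01).ravel();L.append((im,np.array([vx,vy]),np.array([x0,y0])))
        r=cv2.minAreaRect(q);print('c',np.round([x0,y0],1),'ang',np.degrees(np.arctan2(vy,vx)).round(1),'size',np.round(r[1],1),st[i,4])
    def f(x):
        o=[]
        for im,d,c in L:
            for z in(.100,.150):
                p=np.array(proj(im,(x[0]+x[2]*(z-.12),x[1]+x[3]*(z-.12),z)))-c;o.append(d[0]*p[1]-d[1]*p[0])
        return o
    r=least_squares(f,[*base,0,0]);x=r.x;u=(x[:2]-[.566,.187]);rr=np.hypot(*u);u/=rr
    print('pos',x[:2].round(4),'tilt xy',x[2:].round(3),'radial',rr.round(4),'radial tilt',(x[2:]@u).round(3),'tang',(x[2]*-u[1]+x[3]*u[0]).round(3),r.cost)
E
python3 - <<'E'
from tilt import *
s=load('side4');t=load('top4')
tilt(s,t,(.602,.15),(308,234,326,262),(228,180,246,196))
c=np.zeros((400,800,3),np.uint8);c[:,:400]=cv2.resize(s['pixels'][232:272,300:340],(400,400));c[:,400:]=cv2.resize(t['pixels'][176:216,215:255],(400,400));cv2.imwrite('pics/c5.png',c[:,:,::-1])
E
```

```text
c [315.7 248.6] ang -74.2 size [ 7.  16.8] 1524
c [236.5 191. ] ang -54.3 size [3.8 4.6] 253
pos [0.5955 0.1516] tilt xy [-0.359 -0.012] radial 0.0461 radial tilt -0.22 tang -0.284 1.5282700924459814e-27
```

View pics/c5.png

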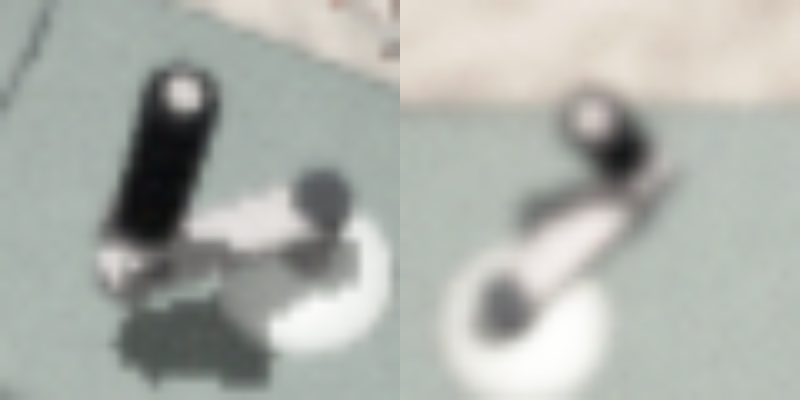

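The crop shows the tip cap at side (317.9,240.7) and top (233.6,187.4), and the crank shaft top at side (331.7,251.3) and top (225,206.1). The blob in the top view is too small to give a direction, so I'll triangulate these points.

```bash
python3 - <<'E'
from meas import *
s=load('side4');t=load('top4')
tip,e=tri(s,(317.9,240.7),t,(233.6,187.4));sh,e2=tri(s,(331.7,251.3),t,(225,206.1));print('tip',tip.round(4),e,'shaft',sh.round(4),e2)
for ax in(sh[:2],np.array([.566,.187])):
    d=tip[:2]-ax;print(np.hypot(*d).round(4),np.degrees(np.arctan2(d[1],d[0])).round(1))
for z in(.154,.152):print(ray(s,317.9,240.7,z).round(4),ray(t,233.6,187.4,z).round(4))
for z in(.072,.076,.08):print('shaft',z,ray(s,331.7,251.3,z).round(4),ray(t,225,206.1,z).round(4))
# predicted image direction of leaning / upright grip in the side view vs measured -74.2 deg
u=np.array([np.cos(np.radians(-46)),np.sin(np.radians(-46)),0]);h=np.r_[.566,.187,.085]+.05*u
for a in(0,.05,.1,.2):
    P=[h+l*(np.array([0,0,np.cos(a)])-np.sin(a)*u) for l in(.012,.069)]
    for n,im in(('s',s),('t',t)):
        p,q=[np.array(proj(im,x)) for x in P];print(a,n,p.round(1),q.round(1),np.degrees(np.arctan2(*(q-p)[::-1])).round(1))
E
```

```text
tip [0.5971 0.1547 0.1543] 0.0018138606470536717 shaft [0.5634 0.1866 0.0693] 0.001797096651279476
0.0464 -43.4
0.0449 -46.1
[0.5974 0.1534 0.154 ] [0.5968 0.1559 0.154 ]
[0.5963 0.1532 0.152 ] [0.5972 0.1562 0.152 ]
shaft 0.072 [0.5652 0.1856 0.072 ] [0.5626 0.1874 0.072 ]
shaft 0.076 [0.5674 0.1859 0.076 ] [0.5619 0.1868 0.076 ]
shaft 0.08 [0.5695 0.1862 0.08  ] [0.5612 0.1863 0.08  ]
0 s [314.3 252.8] [316.4 241.5] -79.6
0 t [237.9 190.6] [235.6 185.9] -116.4
0.05 s [314.5 252.7] [317.8 241.1] -74.5
0.05 t [237.7 190.7] [234.6 186.8] -129.0
0.1 s [314.8 252.6] [319.2 240.7] -69.8
0.1 t [237.6 190.9] [233.6 187.8] -142.0
0.2 s [315.2 252.5] [321.9 240.1] -61.8
0.2 t [237.2 191.2] [231.6 189.6] -164.7
```

The grip leans about 0.05 rad inward, short of its stop. I haven't pressed the button yet, so I'll go back and push the grip outward to its stop.

```bash
python3 - <<'E'
from plan import *
y=np.radians(44.5);y0=np.radians(47)
s=rows([((.479,-.130,.19),y0),((.479,-.130,.24),y0)])
a=np.array([.479,-.130,.24]);b=np.array([.566,.186,.24])
s=rows([(a+(b-a)*i/7,y0+(y-y0)*i/7) for i in range(1,8)],*s)
s=rows([((.566,.186,.19),y),((.566,.186,.14),y)],*s)
E
```

```text
[[0, 0, -0.052, 0, 0, -0.0], [0, 0, -0.05, 0, 0, -0.0]]
[[0.042, -0.022, 0, 0, 0, 0.0], [0.041, -0.022, 0, 0, 0, 0.01], [0.041, -0.022, 0, 0, 0, 0.01], [0.041, -0.022, 0, 0, 0, 0.0], [0.041, -0.023, 0, 0, 0, 0.01], [0.041, -0.023, 0, 0, 0, 0.01], [0.041, -0.023, 0, 0, 0, 0.0]]
[[0, 0, 0.05, 0, 0, 0.0], [0, 0, 0.05, 0, 0, 0.0]]
```

Emit:
arm_command --targets '[[[0,0,-0.052,0,0,0],[0,0,-0.05,0,0,0],[0.042,-0.022,0,0,0,0],[0.041,-0.022,0,0,0,0.01],[0.041,-0.022,0,0,0,0.01],[0.041,-0.022,0,0,0,0],[0.041,-0.023,0,0,0,0.01],[0.041,-0.023,0,0,0,0.01],[0.041,-0.023,0,0,0,0],[0,0,0,0,0,0]]]'

```text
clock: 11.82
position: [0.5672, 0.1907, 0.2422]
ee_rot: [-2.902, -1.2, -0.004]
force: [-0.1, -0.3, -0.9]
width: 0.005
gripper_force: 0.0
```

Emit:
arm_command --targets '[[[0,0,0,0,0,0],[0,0,0.04,0,0,0],[0,0,0.04,0,0,0],[0,0,0.02,0,0,0],[0,0,0,0,0,0]]]'

```text
clock: 12.45
position: [0.566, 0.1837, 0.1403]
ee_rot: [2.908, 1.188, -0.003]
force: [-1.0, -0.7, 0.4]
width: 0.007
gripper_force: 0.0
```

Emit:
arm_command --targets '[[[0,0.005,0,0,0,0],[0,0.005,0,0,0,0],[0,0.003,0,0,0,0],[0,0,0,0,0,0]]]'

```text
clock: 12.95
position: [0.5762, 0.1758, 0.1411]
ee_rot: [2.907, 1.19, 0.001]
force: [0.2, -0.4, 0.1]
width: 0.006
gripper_force: 0.0
```

Emit:
arm_command --targets '[[[0,0.003,0,0,0,0],[0,0.002,0,0,0,0],[0,0,0,0,0,0]]]'

```text
clock: 13.32
position: [0.5794, 0.1725, 0.1407]
ee_rot: [-2.907, -1.191, -0.0]
force: [-0.6, 0.7, -0.0]
width: 0.007
gripper_force: 0.0
```

Emit:
arm_command --targets '[[[0,0.002,0,0,0,0],[0,0,0,0,0,0]]]'

```text
clock: 13.58
position: [0.5808, 0.1711, 0.1407]
ee_rot: [-2.907, -1.191, -0.0]
force: [-0.4, 0.3, 0.4]
width: 0.002
gripper_force: 0.2
```

Emit:
arm_command --targets '[[[0,0.002,0,0,0,0],[0,0,0,0,0,0]]]'

```text
clock: 13.82
position: [0.5819, 0.17, 0.1407]
ee_rot: [-2.906, -1.191, 0.0]
force: [-1.8, 2.0, 0.6]
width: 0.008
gripper_force: 1.1
```

Emit:
arm_command --targets '[[[0,0.002,0,0,0,0],[0,0,0,0,0,0]]]'

```text
clock: 14.08
position: [0.5826, 0.1695, 0.1407]
ee_rot: [-2.905, -1.192, 0.002]
force: [-4.2, 4.9, 2.7]
width: 0.008
gripper_force: 3.3
```

Emit:
arm_command --targets '[[[0,0.002,0,0,0,0],[0,0,0,0,0,0]]]'

```text
clock: 14.32
position: [0.5833, 0.1692, 0.1407]
ee_rot: [-2.903, -1.193, 0.003]
force: [-7.2, 6.6, 4.9]
width: 0.007
gripper_force: 5.2
```

Emit:
arm_command --targets '[[[0,-0.006,0,0,0,0],[0,-0.012,0,0,0,0],[0,0,-0.04,0,0,0],[0,0,-0.06,0,0,0],[-0.041,0.023,0,0,0,0],[-0.041,0.023,0,0,0,0.01],[-0.041,0.022,0,0,0,0],[-0.041,0.022,0,0,0,0.01],[-0.041,0.022,0,0,0,0.01],[-0.041,0.022,0,0,0,0]]]'

```text
clock: 15.58
position: [0.4872, -0.0887, 0.2408]
ee_rot: [2.924, 1.147, 0.001]
force: [1.3, -0.3, -0.5]
width: 0.003
gripper_force: 0.0
```

Emit:
arm_command --targets '[[[0,0,0,0,0,0],[0,0,0,0,0,0]]]'

```text
clock: 15.82
position: [0.488, -0.0868, 0.2408]
ee_rot: [-2.925, -1.147, -0.001]
force: [0.0, 1.0, 0.5]
width: 0.004
gripper_force: 0.0
```

```bash
python3 - <<'E'
from tilt import *
from plan import rows
s=snap('side','side6');t=snap('top','top6')
tilt(s,t,(.602,.15),(308,234,326,262),(228,180,246,196))
for n,im,b in(('s',s,(312,234,323,247)),('t',t,(228,181,241,194))):
    g=im['pixels'].min(2)[b[1]:b[3],b[0]:b[2]].astype(int);print(n,b);print(g)
jar2(t,s,(314,192),(243.2,201.8))
y=np.radians(47)
print(arm.observe()['position']);rows([((.479,-.130,.19),y),((.479,-.130,.145),y)])
E
```

```text
c [314.9 249.1] ang -79.5 size [ 7.1 15.8] 1427
c [236.7 190.5] ang -45.9 size [4.3 4.7] 287
pos [0.5977 0.15  ] tilt xy [-0.264 -0.062] radial 0.0487 radial tilt -0.125 tang -0.241 4.755059402933865e-28
s (312, 234, 323, 247)
[[169 166 164 162 163 165 163 163 163 164 167]
 [167 169 164 165 164 162 165 164 169 164 165]
 [164 167 163 165 167 161 165 165 162 163 164]
 [166 164 167 166 162 164 160 165 163 166 167]
 [169 165 159 153 147 144 153 161 163 165 164]
 [165 157 119 114 111 120 117 146 164 162 168]
 [163 120  77 156 181 174  98 101 158 163 165]
 [151  81  79 203 216 209 137  75 145 163 164]
 [125  53  73 186 206 199 146  67 109 160 169]
 [117  48  47  98 147 132  76  52 122 160 165]
 [ 91  32  34  41  56  49  32  42 133 165 165]
 [ 74  22  20  19  24  23  20  56 155 167 168]
 [ 68  19  16  21  14  14  17  63 159 167 166]]
t (228, 181, 241, 194)
[[210 209 208 205 202 198 197 201 208 207 205 201 196]
 [206 205 201 200 199 193 192 192 196 202 202 202 196]
 [203 196 196 198 191 178 165 167 169 183 191 199 197]
 [198 196 193 188 178 162 154 155 148 153 175 188 193]
 [191 187 188 174 159 158 182 186 165 139 149 172 184]
 [177 177 174 157 140 163 198 205 179 131 118 145 166]
 [175 173 168 149 128 142 180 189 164 113  93 121 150]
 [176 175 170 157 127 113 130 137 119  85  69  98 138]
 [178 182 177 165 137 101  83  81  65  50  46  80 133]
 [177 180 178 172 155 112  73  40  34  28  34  73 125]
 [177 180 178 177 164 137  97  53  30  30  35  81 134]
 [181 178 178 176 169 154 117  70  36  36  61 105 152]
 [174 171 169 167 163 149 120  86  62  76 109 141 159]]
t c [ 0.5691 -0.0313] r 0.043 patch [313.8 191.6] 45 [ 0.5854 -0.0457] d 0.0218 ang -41.5
s c [ 0.5712 -0.0336] r 0.0417 patch [242.8 201.6] 33 [ 0.5868 -0.0479] d 0.0211 ang -42.5
[ 0.48831165 -0.08605812  0.24063452]
[[-0.037, 0.026, 0.051, 0, 0, -0.07], [0, 0, 0.045, 0, 0, -0.0]]
```

The grip is now upright: image angle -79.5° against -79.6° predicted, and the tip is where predicted. The jar angle is unchanged. Next I'll press the button.

Emit:
arm_command --targets '[[[-0.037,0.026,0,0,0,0],[0,0,0.05,0,0,0],[0,0,0.04,0,0,0],[0,0,0,0,0,0],[0,0,0,0,0,0]]]'

```text
clock: 16.55
position: [0.4794, -0.1312, 0.1518]
ee_rot: [2.924, 1.149, 0.001]
force: [0.7, 0.5, 0.3]
width: 0.006
gripper_force: 0.0
```

Emit:
arm_command --targets '[[[0,0,0.01,0,0,0],[0,0,0.004,0,0,0],[0,0,0.003,0,0,0],[0,0,0,0,0,0]]]'

```text
clock: 17.05
position: [0.4784, -0.1316, 0.1337]
ee_rot: [-2.925, -1.147, 0.0]
force: [-0.7, 0.7, 0.1]
width: 0.005
gripper_force: 0.0
```

Emit:
arm_command --targets '[[[0,0,0.002,0,0,0],[0,0,0.002,0,0,0],[0,0,0,0,0,0]]]'

```text
clock: 17.42
position: [0.4786, -0.1316, 0.1298]
ee_rot: [2.925, 1.147, 0.0]
force: [0.4, 0.3, 1.5]
width: 0.004
gripper_force: 0.9
```

Emit:
arm_command --targets '[[[0,0,0.002,0,0,0],[0,0,0.001,0,0,0],[0,0,0,0,0,0]]]'

```text
clock: 17.8
position: [0.4786, -0.1317, 0.1268]
ee_rot: [2.924, 1.147, 0.0]
force: [0.4, -0.6, 3.0]
width: 0.003
gripper_force: 1.6
```

Emit:
arm_command --targets '[[[0,0,0.002,0,0,0],[0,0,0,0,0,0]]]'

```text
clock: 18.05
position: [0.4787, -0.1317, 0.1252]
ee_rot: [-2.925, -1.147, -0.001]
force: [-1.5, -0.4, 10.2]
width: 0.006
gripper_force: 5.3
```

Emit:
arm_command --targets '[[[0,0,0.001,0,0,0],[0,0,0,0,0,0],[0,0,0,0,0,0]]]'

```text
clock: 18.42
position: [0.4787, -0.1317, 0.1249]
ee_rot: [-2.925, -1.147, -0.002]
force: [-5.6, 1.3, 22.1]
width: 0.004
gripper_force: 11.1
```

Emit:
arm_command --targets '[[[0,0,-0.005,0,0,0],[0,0,-0.01,0,0,0],[0,0,-0.04,0,0,0],[0,0,-0.06,0,0,0],[0,0,0,0,0,0],[0,0,0,0,0,0]]]'

```text
clock: 19.18
position: [0.4781, -0.1313, 0.2386]
ee_rot: [-2.924, -1.148, 0.0]
force: [0.1, 0.4, 0.1]
width: 0.006
gripper_force: 0.0
```

```bash
python3 - <<'E'
from tilt import *
s=snap('side','side7');t=snap('top','top7')
jar2(t,s,(314,192),(243.2,201.8));tilt(s,t,(.602,.15),(308,234,326,262),(228,180,246,196))
bs,a,_=comp(white(s,150),(231,169,243,180));print('btn side px',bs,a)
o=arm.observe();print(o['clock'],o['position'],o['force'])
cv2.imwrite('pics/s7.png',s['pixels'][:,:,::-1])
E
```

```text
t c [ 0.5691 -0.0313] r 0.043 patch [313.8 191.5] 46 [ 0.5856 -0.0458] d 0.0219 ang -41.2
s c [ 0.5712 -0.0336] r 0.0417 patch [242.8 201.6] 33 [ 0.5868 -0.0479] d 0.0211 ang -42.5
c [314.9 249.1] ang -79.0 size [ 7.2 16. ] 1440
c [236.7 190.5] ang -43.9 size [4.3 4.7] 281
pos [0.5977 0.15  ] tilt xy [-0.266 -0.057] radial 0.0487 radial tilt -0.13 tang -0.239 1.4286407794763886e-27
btn side px [233.80769231 170.42307692] 26
19.275 [ 0.47758747 -0.1312667   0.23765063] [-1.22672102 -0.15903849 -0.06143796]
```

View pics/s7.png

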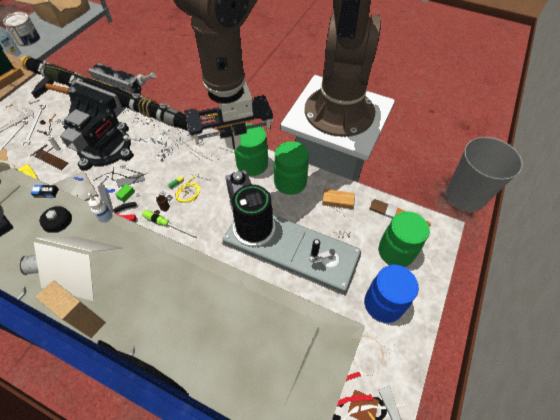

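The final view shows the grip standing at (316,248), the jar patch at (243,202), the gripper clear of everything and nothing else moved. I'll hand the job in.

```bash
python3 -c "
from cell import arm
print(arm.sign_off())"
```

```text
the job is handed in; nothing more can be done
None
```

The job is handed in at about 19 s: the crank grip stands upright, the label faces the reader's window to within about 1–2° by the lid patch, and the button was pressed to its stop (22 N) and released, with no verdict returned.

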